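# Set out scent bottles on the display ledge in reverse order

### The arm

A 6-joint arm with a two-finger parallel gripper is mounted at the origin on the work surface. World frame = base frame: x ahead of the robot, y to its left, z up, the work surface at z = 0. Lengths are in m, angles in degrees, forces in N, time in s.
With the tool pointing down it reaches from about 0.4 to 0.825 m from the base axis. Payload 7 kg.
Tool frame: the origin (TCP) lies midway between the tips of the shut fingers; the grasp point (between the pads) lies 19 mm behind it; z points along the fingers, y is the line along which they close (so a half turn about z gives the same grasp; the last joint's range is limited). The gripper opens to 88 mm and grips with 3 to 60 N. Pads are 19 mm wide; open, the fingers measure 130 mm over their backs; the gripper's body (78 mm by 193 mm) begins 47 mm behind the grasp point.
Start: joints at [-53.738, 20.546, 0.682, 0, -70.136, -16.507], TCP at [0.228, -0.635, 0.227] pointing down, gripper open.
Joint ranges: [-176.03, 176.03], [-82.01, 121.73], [-58.28, 71.71], [-173.87, 95.51], [-174.79, -0.11], [-173.66, 173.66]. Speed limits (degrees/s): [136.94, 136.94, 172.46, 180, 180, 180].

### API

Orientations are given as a 3x3 rotation matrix whose columns are the frame's x, y, z axes.
In Python, from rig import robot gives the robot as it stands. Calls block until the motion is done:
- robot.goto(position, orientation): joint-space move of the TCP to a pose.
- robot.servo_line(position, ori=None, speed=0.15): straight line of the TCP; ori=None keeps the orientation; speed is the mean speed in m/s.
- robot.movej(angles): joint-space move.
- robot.move_gripper(opening): opening from 0.0 (shut) to 1.0 (fully open); the grip force is fixed at half the most; returns when the fingers have stopped.
- robot.dwell(seconds).
- robot.ik(position, orientation): joint angles nearest the present ones, or None.
- robot.grab_frame(name): name is "scene" or "side" or "wrist"; returns (picture, depth): 384x512x3 uint8, red, green, blue; 384x512 float32, m along the optical axis (not along the pixel's ray), 0 where there is no reading.
- robot.camera_info(name): a dict with "vfov" (degrees; the focal length in pixels is half the picture's height over the tangent of half this angle, whatever the lens; pixels are square), "cx", "cy" (the principal point, pixels), "view" (4x4, takes a point from world to camera coordinates); the wrist camera has in their place "T_tool_cam" (4x4, takes a point from camera to tool coordinates, whose origin is the TCP and whose axes are the flange's). Camera axes: x right, y down, z forward; pixel columns grow to the right and rows downward; lengths in m; the calibration is good to about 2 mm. A picture is of the moment at which its call begins: read the wrist's pose just before it. camera_info takes no time and is no camera call.
A pose or a line that the arm cannot do raises robot.Unreachable and nothing moves.
- robot.job_done(): hands the job in; it is judged then, once.
Readings, each from a call of its own:
- robot.read_t(): time.
- robot.read_qpos(): joint angles.
- robot.read_qvel(): joint speeds.
- robot.read_effort(): joint torques, N m.
- robot.read_position(): TCP position.
- robot.read_tcp_rot(): TCP orientation.
- robot.read_force(): force on the tool from outside, world axes, zero at the start.
- robot.read_ft_torque(): the same for the moment, N m.
- robot.read_grip_width(): opening from 0.0 (shut) to 1.0 (fully open).
- robot.read_finger_force(): force on a finger pad.
Only numpy, scipy, OpenCV 4.12 (cv2) and the standard library are available. Lean on these libraries where they do the work, as an engineer would, in place of code of your own. Each camera call takes 0.05 s, during which the arm holds its last target. There are 200 camera calls.

### The job

Move the four amber scent bottles from the wooden tray to the white display ledge, one centred upright on each light disc, in the reverse order, because visitors see the ledge from its other side: as you see it from the robot, the bottle farthest left in the tray goes to the disc farthest right, the next one to the disc beside it, and so on. Set the bottles down gently without dropping or tipping any, leave the beaker of paper strips alone, and let go of everything at the end.

Things in the scene. Friction and masses are not known exactly. Their poses are not given: they have to be found in the camera images.
- bottle_tall: Loose tall slender round bottle, body 40 mm in diameter, 110 mm high in all; amber glass, about 0.15 kg. Its top 24 mm is a fixed black stopper, an upright cylinder 30 mm in diameter; below it 12 mm of neck, 22 mm in diameter, then the shoulder. Origin: centre of the underside; z up. Starts upright on its coaster.
- bottle_squat: Loose short wide round bottle, body 52 mm in diameter, 84 mm high in all; amber glass, about 0.15 kg. Its top 24 mm is a fixed black stopper, an upright cylinder 30 mm in diameter; below it 12 mm of neck, 22 mm in diameter, then the shoulder. Origin: centre of the underside; z up. Starts upright on its coaster.
- bottle_square: Loose square bottle, body 42 x 42 mm, 94 mm high in all; amber glass, about 0.15 kg. Its top 24 mm is a fixed black stopper, an upright cylinder 30 mm in diameter; below it 12 mm of neck, 22 mm in diameter, then the shoulder. Origin: centre of the underside; z up. Starts upright on its coaster.
- bottle_cone: Loose cone-shaped bottle, 54 mm in diameter at the foot, tapering up to the neck, 102 mm high in all; amber glass, about 0.15 kg. Its top 24 mm is a fixed black stopper, an upright cylinder 30 mm in diameter; below it 12 mm of neck, 22 mm in diameter, then the shoulder. Origin: centre of the underside; z up. Starts upright on its coaster.
- coaster_tall: Fixed pale cork coaster, round, 54 mm in diameter, 4 mm thick, under bottle_tall at the start. Origin: centre of its underside, 6 mm above the table. The four lie 70 mm apart in a row, in varying order, in a fixed dark wooden tray (300 x 90 mm, walls 14 mm high). y: along the row, to the left seen from the robot; x: across, away from the robot; turned at most 0.3 rad.
- coaster_squat: Fixed pale cork coaster, round, 64 mm in diameter, 4 mm thick, under bottle_squat at the start. Origin: centre of its underside, 6 mm above the table. The four lie 70 mm apart in a row, in varying order, in a fixed dark wooden tray (300 x 90 mm, walls 14 mm high). y: along the row, to the left seen from the robot; x: across, away from the robot; turned at most 0.3 rad.
- coaster_square: Fixed pale cork coaster, square, 54 x 54 mm, 4 mm thick, under bottle_square at the start. Origin: centre of its underside, 6 mm above the table. The four lie 70 mm apart in a row, in varying order, in a fixed dark wooden tray (300 x 90 mm, walls 14 mm high). y: along the row, to the left seen from the robot; x: across, away from the robot; turned at most 0.3 rad.
- coaster_cone: Fixed pale cork coaster, oblong, 70 mm across the row by 52 mm along it, 4 mm thick, under bottle_cone at the start. Origin: centre of its underside, 6 mm above the table. The four lie 70 mm apart in a row, in varying order, in a fixed dark wooden tray (300 x 90 mm, walls 14 mm high). y: along the row, to the left seen from the robot; x: across, away from the robot; turned at most 0.3 rad.
- ledge: Fixed white ledge, 300 mm long (y, to the left seen from the robot), 90 mm deep (x, away from it), beside the tray, left or right. Origin: centre of its underside, on the table. Flat top 25 mm up, with lips 6 mm wide and high along front and back edges. Four flush pale light discs, 62 mm in diameter with a thin dark rim, at x = 0, y = +105, +35, -35, -105 mm. Turned at most 0.3 rad.
- beaker: Bystander: loose glass beaker, 64 mm in diameter, 80 mm high, with paper smelling strips standing in it up to 120 mm. Origin: centre of its underside. Not to be disturbed.

How it is judged (in metres and radians):
At the end, for the whole second after the job is handed in: Each bottle stands upright (0.1 rad) and at rest on the ledge, within 14 mm along and across of a light disc's centre, one to a disc; of any two, the one that started farther left in the tray is farther right on the ledge; the beaker is within 20 mm of its start (x of bottle_tall in the frame of ledge between -0.014 and 0.014 m and z of bottle_tall in the frame of ledge between 0.021 and 0.029 m and (y of bottle_tall in the frame of ledge between 0.091 and 0.119 m or y of bottle_tall in the frame of ledge between 0.021 and 0.049 m or y of bottle_tall in the frame of ledge between -0.049 and -0.021 m or y of bottle_tall in the frame of ledge between -0.119 and -0.091 m) and angle between each of bottle_tall, bottle_squat, bottle_square, bottle_cone's own z axis and vertical below 0.1 rad and linear speed of each of bottle_tall, bottle_squat, bottle_square, bottle_cone below 0.02 m/s and angular speed of each of bottle_tall, bottle_squat, bottle_square, bottle_cone below 0.2 rad/s and x of bottle_squat in the frame of ledge between -0.014 and 0.014 m and z of bottle_squat in the frame of ledge between 0.021 and 0.029 m and (y of bottle_squat in the frame of ledge between 0.091 and 0.119 m or y of bottle_squat in the frame of ledge between 0.021 and 0.049 m or y of bottle_squat in the frame of ledge between -0.049 and -0.021 m or y of bottle_squat in the frame of ledge between -0.119 and -0.091 m) and x of bottle_square in the frame of ledge between -0.014 and 0.014 m and z of bottle_square in the frame of ledge between 0.021 and 0.029 m and (y of bottle_square in the frame of ledge between 0.091 and 0.119 m or y of bottle_square in the frame of ledge between 0.021 and 0.049 m or y of bottle_square in the frame of ledge between -0.049 and -0.021 m or y of bottle_square in the frame of ledge between -0.119 and -0.091 m) and x of bottle_cone in the frame of ledge between -0.014 and 0.014 m and z of bottle_cone in the frame of ledge between 0.021 and 0.029 m and (y of bottle_cone in the frame of ledge between 0.091 and 0.119 m or y of bottle_cone in the frame of ledge between 0.021 and 0.049 m or y of bottle_cone in the frame of ledge between -0.049 and -0.021 m or y of bottle_cone in the frame of ledge between -0.119 and -0.091 m) and (y of coaster_tall in the frame of coaster_squat below 0 m or (y of bottle_tall in the frame of ledge below -0.07 m and y of bottle_squat in the frame of ledge above -0.07 m) or (y of bottle_tall in the frame of ledge below 0 m and y of bottle_squat in the frame of ledge above 0 m) or (y of bottle_tall in the frame of ledge below 0.07 m and y of bottle_squat in the frame of ledge above 0.07 m)) and (y of coaster_tall in the frame of coaster_square below 0 m or (y of bottle_tall in the frame of ledge below -0.07 m and y of bottle_square in the frame of ledge above -0.07 m) or (y of bottle_tall in the frame of ledge below 0 m and y of bottle_square in the frame of ledge above 0 m) or (y of bottle_tall in the frame of ledge below 0.07 m and y of bottle_square in the frame of ledge above 0.07 m)) and (y of coaster_tall in the frame of coaster_cone below 0 m or (y of bottle_tall in the frame of ledge below -0.07 m and y of bottle_cone in the frame of ledge above -0.07 m) or (y of bottle_tall in the frame of ledge below 0 m and y of bottle_cone in the frame of ledge above 0 m) or (y of bottle_tall in the frame of ledge below 0.07 m and y of bottle_cone in the frame of ledge above 0.07 m)) and (y of coaster_squat in the frame of coaster_tall below 0 m or (y of bottle_squat in the frame of ledge below -0.07 m and y of bottle_tall in the frame of ledge above -0.07 m) or (y of bottle_squat in the frame of ledge below 0 m and y of bottle_tall in the frame of ledge above 0 m) or (y of bottle_squat in the frame of ledge below 0.07 m and y of bottle_tall in the frame of ledge above 0.07 m)) and (y of coaster_squat in the frame of coaster_square below 0 m or (y of bottle_squat in the frame of ledge below -0.07 m and y of bottle_square in the frame of ledge above -0.07 m) or (y of bottle_squat in the frame of ledge below 0 m and y of bottle_square in the frame of ledge above 0 m) or (y of bottle_squat in the frame of ledge below 0.07 m and y of bottle_square in the frame of ledge above 0.07 m)) and (y of coaster_squat in the frame of coaster_cone below 0 m or (y of bottle_squat in the frame of ledge below -0.07 m and y of bottle_cone in the frame of ledge above -0.07 m) or (y of bottle_squat in the frame of ledge below 0 m and y of bottle_cone in the frame of ledge above 0 m) or (y of bottle_squat in the frame of ledge below 0.07 m and y of bottle_cone in the frame of ledge above 0.07 m)) and (y of coaster_square in the frame of coaster_tall below 0 m or (y of bottle_square in the frame of ledge below -0.07 m and y of bottle_tall in the frame of ledge above -0.07 m) or (y of bottle_square in the frame of ledge below 0 m and y of bottle_tall in the frame of ledge above 0 m) or (y of bottle_square in the frame of ledge below 0.07 m and y of bottle_tall in the frame of ledge above 0.07 m)) and (y of coaster_square in the frame of coaster_squat below 0 m or (y of bottle_square in the frame of ledge below -0.07 m and y of bottle_squat in the frame of ledge above -0.07 m) or (y of bottle_square in the frame of ledge below 0 m and y of bottle_squat in the frame of ledge above 0 m) or (y of bottle_square in the frame of ledge below 0.07 m and y of bottle_squat in the frame of ledge above 0.07 m)) and (y of coaster_square in the frame of coaster_cone below 0 m or (y of bottle_square in the frame of ledge below -0.07 m and y of bottle_cone in the frame of ledge above -0.07 m) or (y of bottle_square in the frame of ledge below 0 m and y of bottle_cone in the frame of ledge above 0 m) or (y of bottle_square in the frame of ledge below 0.07 m and y of bottle_cone in the frame of ledge above 0.07 m)) and (y of coaster_cone in the frame of coaster_tall below 0 m or (y of bottle_cone in the frame of ledge below -0.07 m and y of bottle_tall in the frame of ledge above -0.07 m) or (y of bottle_cone in the frame of ledge below 0 m and y of bottle_tall in the frame of ledge above 0 m) or (y of bottle_cone in the frame of ledge below 0.07 m and y of bottle_tall in the frame of ledge above 0.07 m)) and (y of coaster_cone in the frame of coaster_squat below 0 m or (y of bottle_cone in the frame of ledge below -0.07 m and y of bottle_squat in the frame of ledge above -0.07 m) or (y of bottle_cone in the frame of ledge below 0 m and y of bottle_squat in the frame of ledge above 0 m) or (y of bottle_cone in the frame of ledge below 0.07 m and y of bottle_squat in the frame of ledge above 0.07 m)) and (y of coaster_cone in the frame of coaster_square below 0 m or (y of bottle_cone in the frame of ledge below -0.07 m and y of bottle_square in the frame of ledge above -0.07 m) or (y of bottle_cone in the frame of ledge below 0 m and y of bottle_square in the frame of ledge above 0 m) or (y of bottle_cone in the frame of ledge below 0.07 m and y of bottle_square in the frame of ledge above 0.07 m)) and distance of beaker from where it was at the start of the episode below 0.02 m); the robot touches nothing.
It fails at once if a bottle is tipped over (more than 0.6 rad from upright) (angle between any of bottle_tall, bottle_squat, bottle_square, bottle_cone's own z axis and vertical above 0.6 rad).
It fails at once if a bottle is dropped (falls clear of the fingers faster than 0.6 m/s) ((linear speed of bottle_tall above 0.6 m/s and contact force between bottle_tall and the fingers below 0.01 N) or (linear speed of bottle_squat above 0.6 m/s and contact force between bottle_squat and the fingers below 0.01 N) or (linear speed of bottle_square above 0.6 m/s and contact force between bottle_square and the fingers below 0.01 N) or (linear speed of bottle_cone above 0.6 m/s and contact force between bottle_cone and the fingers below 0.01 N)).
It fails at once if the beaker is disturbed (moved more than 20 mm) (distance of beaker from where it was at the start of the episode above 0.02 m).
It also fails if it takes over 96 s, if anything falls off the work surface, if the arm or the gripper's body presses on something with over 40 N, if the wrist force passes 120 N, or if a joint passes its speed limit or range.

## Working session

There is one attempt and no reset: what is moved stays moved. The work goes in short steps, each a Python script; the robot and the scene stay as the last script left them, time stands still between calls to the robot, and variables do not carry over. Pictures are saved under pics/ and viewed, at most 14 in all, crops included, and the job is handed in when it is done.

```bash
mkdir -p pics; ls
python3 - <<'E'
from rig import robot
import cv2,numpy as np
np.set_printoptions(precision=4,suppress=True)
for n in("scene","side"):
    im,d=robot.grab_frame(n);cv2.imwrite(f"pics/{n}0.png",im[...,::-1]);np.savez(f"{n}0.npz",im=im,d=d)
    print(n,robot.camera_info(n))
print(robot.camera_info("wrist"),robot.read_t(),robot.read_tcp_rot())
E
```

```text
pics
scene {'vfov': 56.165314805906554, 'cx': 251.3741741795371, 'cy': 191.73063520505247, 'view': array([[-0.8784,  0.4779, -0.005 ,  0.5835],
       [ 0.4042,  0.7373, -0.5414, -0.2266],
       [-0.255 , -0.4775, -0.8408,  0.9185],
       [ 0.    ,  0.    ,  0.    ,  1.    ]])}
side {'vfov': 53.48625596243703, 'cx': 259.262154687112, 'cy': 193.10300075050742, 'view': array([[ 0.9956, -0.094 , -0.0016, -0.6293],
       [-0.0665, -0.6926, -0.7182,  0.0758],
       [ 0.0664,  0.7152, -0.6958,  0.8433],
       [ 0.    ,  0.    ,  0.    ,  1.    ]])}
{'vfov': 64.20500440690444, 'cx': 257.5390648081508, 'cy': 188.63853083660322, 'T_tool_cam': array([[-0.0003, -0.9597, -0.2811,  0.0762],
       [ 1.    , -0.0003, -0.0001,  0.0007],
       [ 0.    , -0.2811,  0.9597, -0.1579],
       [ 0.    ,  0.    ,  0.    ,  1.    ]])} 0.1 [[-0.9412 -0.3379 -0.0006]
 [-0.3379  0.9412  0.0014]
 [ 0.0001  0.0015 -1.    ]]
```

View pics/scene0.png

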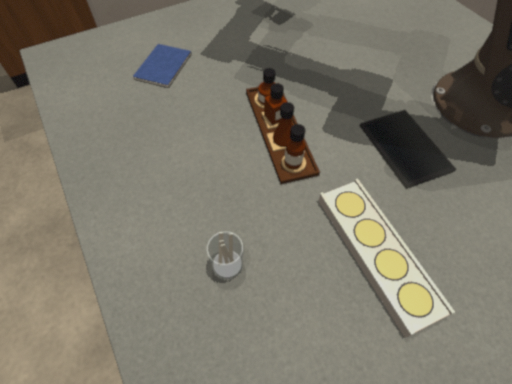

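View pics/side0.png

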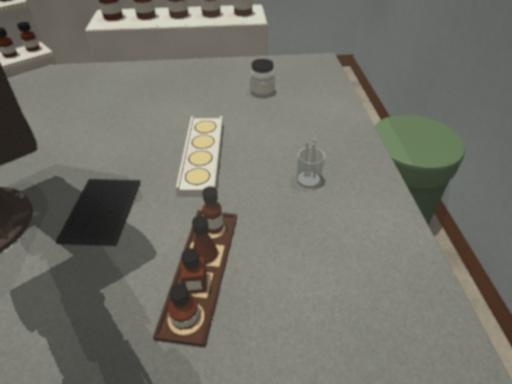

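The scene picture looks from the far side. The stoppers are at about (269,76), (277,91), (287,111) and (298,133), the discs at (350,204), (369,233), (391,264) and (415,299), and the beaker at (226,255). In the side picture the row from the robot's left is tall (210,195), cone (201,223), square (192,257), squat (180,292). The ledge lies left of the tray.

```bash
cat > h.py <<'E'
import numpy as np,cv2
from rig import robot
def cloud(im,d,info,M=None):
    """world points per pixel; M = camera-to-world"""
    f=im.shape[0]/2/np.tan(np.radians(info['vfov'])/2)
    if M is None: M=np.linalg.inv(info['view'])
    v,u=np.indices(d.shape)
    p=np.stack([(u-info['cx'])/f*d,(v-info['cy'])/f*d,d],-1)
    return p@M[:3,:3].T+M[:3,3]
def blobs(mask,P,lo=15):
    n,l,s,c=cv2.connectedComponentsWithStats(mask.astype(np.uint8))
    for i in range(1,n):
        if s[i,4]>=lo:
            q=P[l==i]; yield c[i],s[i,4],np.median(q,0),q
E
python3 - <<'E'
from h import *
np.set_printoptions(precision=4,suppress=True)
for n in("scene","side"):
    z=np.load(n+"0.npz");im,d=z['im'],z['d'];P=cloud(im,d,robot.camera_info(n))
    hsv=cv2.cvtColor(im,cv2.COLOR_RGB2HSV)
    ok=d>0
    X=P[...,2]
    print(n,'table z',np.median(X[ok&(abs(X)<.02)]))
    m=ok&(hsv[...,0]>18)&(hsv[...,0]<35)&(hsv[...,1]>70)&(hsv[...,2]>120)&(X>.01)&(X<.04)
    for c,a,p,q in blobs(m,P,60): print('disc',c,a,q.mean(0),p[2])
    roi=ok&(X>.06)&(X<.14)&(P[...,0]>.3)&(P[...,0]<.9)&(abs(P[...,1])<.5)
    m=roi&(im.max(2)<60)
    for c,a,p,q in blobs(m,P): print('dark',c,a,p,'top',np.percentile(q[:,2],97),q[q[:,2]>q[:,2].max()-.005].mean(0))
    for c,a,p,q in blobs(roi&(im.max(2)>=60),P): print('high',c,a,p,q.min(0),q.max(0))
E
```

```text
scene table z 0.0006684226581771258
disc [349.7873 203.8818] 550 [0.4878 0.0924 0.0262] 0.026282605131415837
disc [369.4485 232.5864] 631 [0.4937 0.1624 0.0261] 0.026052300618657376
disc [391.0165 264.1185] 726 [0.4996 0.232  0.026 ] 0.02595682996772336
disc [415.0278 299.1991] 864 [0.5055 0.3017 0.0259] 0.025897646156090914
dark [272.5876  84.5387] 388 [ 0.485  -0.2106  0.0934] top 0.10594720428713167 [ 0.4917 -0.1995  0.1046]
dark [285.5964 114.1309] 275 [ 0.5125 -0.1257  0.1016] top 0.11355171964398962 [ 0.5083 -0.1301  0.1124]
dark [296.5771 134.2964] 253 [ 0.5306 -0.0558  0.1163] top 0.1218022055041111 [ 0.5273 -0.0604  0.1204]
dark [293.1351 152.3514] 37 [ 0.5387 -0.0497  0.0653] top 0.0699894490118565 [ 0.5377 -0.051   0.0675]
high [280.3529  86.2941] 17 [ 0.479  -0.1999  0.104 ] [ 0.4763 -0.2162  0.089 ] [ 0.4881 -0.1901  0.1058]
high [276.6905 102.4167] 168 [ 0.5001 -0.1893  0.0687] [ 0.4681 -0.22    0.0607] [ 0.5138 -0.1189  0.1147]
high [288.     125.1471] 34 [ 0.5068 -0.1202  0.0658] [ 0.4936 -0.1281  0.0601] [ 0.5284 -0.0747  0.1202]
high [302.7273 129.2273] 22 [ 0.5153 
[... 1037 characters left out ...]
2 [ 0.4764 -0.271   0.0942] top 0.09686147274736748 [ 0.4751 -0.266   0.0951]
high [263.0734  76.2034] 177 [0.69   0.4912 0.0748] [0.6594 0.4832 0.0603] [0.7227 0.4997 0.0934]
high [310.8532 157.3978] 538 [0.7611 0.0749 0.0758] [0.7307 0.0463 0.06  ] [0.7929 0.112  0.1233]
high [210.9688 205.3309] 417 [ 0.5276 -0.07    0.083 ] [ 0.5094 -0.1368  0.0601] [ 0.5473 -0.0475  0.1238]
high [193.4118 220.5294] 17 [ 0.497  -0.128   0.1131] [ 0.4944 -0.1398  0.1072] [ 0.5039 -0.118   0.1146]
high [202.4038 239.2756] 156 [ 0.5103 -0.1413  0.0699] [ 0.4945 -0.1481  0.0601] [ 0.5236 -0.1275  0.0922]
high [193.1239 271.0225] 355 [ 0.496  -0.2114  0.0687] [ 0.4711 -0.2219  0.0601] [ 0.5131 -0.1799  0.0974]
```

The stopper heights confirm the order tall, cone, square, squat from left to right. The bottles are 70 mm apart in the row, and the disc spacing is right too. Next I check IK, go above the first bottle and take one close look.

```bash
cat >> h.py <<'E'
B=dict(squat=[.475,-.267,.084],square=[.4915,-.199,.094],cone=[.5085,-.131,.102],tall=[.5275,-.063,.110])
D=dict(tall=[.4884,.0932],cone=[.4945,.1632],square=[.5003,.2328],squat=[.5063,.3026])
def R(a,s):  # tool down, y along s * row-frame x (frame turned by a)
    y=s*np.array([np.cos(a),np.sin(a),0]);z=np.array([0,0,-1.]);return np.stack([np.cross(y,z),y,z],1)
AT=-.25;AL=-.085
E
python3 - <<'E'
from h import *
np.set_printoptions(precision=3,suppress=True)
for s in(1,-1):
    for n in B:
        for p,a in((B[n],AT),(D[n],AL)):
            for z in(.1,.26): print(s,n,a,z,robot.ik([p[0],p[1],z],R(a,s)))
E
```

```text
1 squat -0.25 0.1 None
1 squat -0.25 0.26 None
1 squat -0.085 0.1 [ 49.842  18.991 -19.669   0.    -51.339 125.288]
1 squat -0.085 0.26 [ 49.842  11.434  -7.499   0.    -71.067 125.288]
1 square -0.25 0.1 [ -0.837  13.938 -27.144   0.    -48.918 166.513]
1 square -0.25 0.26 [ -0.837   5.632 -14.486   0.    -69.882 166.513]
1 square -0.085 0.1 [ 45.293  15.787 -24.483   0.    -49.73  129.837]
1 square -0.085 0.26 [ 45.293   7.752 -12.024   0.    -70.223 129.837]
1 cone -0.25 0.1 [  6.977  13.491 -27.774   0.    -48.736 158.699]
1 cone -0.25 0.26 [  6.977   5.12  -15.064   0.    -69.816 158.699]
1 cone -0.085 0.1 [ 39.877  13.11  -28.305   0.    -48.584 135.253]
1 cone -0.085 0.26 [ 39.877   4.685 -15.55    0.    -69.765 135.253]
1 tall -0.25 0.1 [ 14.353  14.023 -27.023   0.    -48.954 151.323]
1 tall -0.25 0.26 [ 14.353   5.73  -14.374   0.    -69.896 151.323]
1 tall -0.085 0.1 [ 33.494  11.034 -31.138   0.    -47.829 141.636]
1 tall -0.085 0.26 [ 33.494   2.316 -18.12    0.    -69.564 141.636]
-1 squat -0.25 0.1 [ -8.731  15.197 -25.341   0.    -49.462  -5.593]
-1 squat -0.25 0.26 [
[... 325 characters left out ...]
.487]
-1 square -0.085 0.1 [ 45.293  15.787 -24.483   0.    -49.73  -50.163]
-1 square -0.085 0.26 [ 45.293   7.752 -12.024   0.    -70.223 -50.163]
-1 cone -0.25 0.1 [  6.977  13.491 -27.774   0.    -48.736 -21.301]
-1 cone -0.25 0.26 [  6.977   5.12  -15.064   0.    -69.816 -21.301]
-1 cone -0.085 0.1 [ 39.877  13.11  -28.305   0.    -48.584 -44.747]
-1 cone -0.085 0.26 [ 39.877   4.685 -15.55    0.    -69.765 -44.747]
-1 tall -0.25 0.1 [ 14.353  14.023 -27.023   0.    -48.954 -28.677]
-1 tall -0.25 0.26 [ 14.353   5.73  -14.374   0.    -69.896 -28.677]
-1 tall -0.085 0.1 [ 33.494  11.034 -31.138   0.    -47.829 -38.364]
-1 tall -0.085 0.26 [ 33.494   2.316 -18.12    0.    -69.564 -38.364]
```

Run:
```python
from h import *
np.set_printoptions(precision=4,suppress=True)
robot.goto([.485,-.235,.27],R(AT,-1))
p,r=robot.read_position(),robot.read_tcp_rot()
im,d=robot.grab_frame("wrist");i=robot.camera_info("wrist")
T=np.eye(4);T[:3,:3]=r;T[:3,3]=p
P=cloud(im,d,i,T@i['T_tool_cam'])
cv2.imwrite("pics/w0.png",im[...,::-1])
for k,b in B.items():
    m=(d>0)&(abs(P[...,2]-b[2]-.010)<.005)&(np.hypot(P[...,0]-b[0],P[...,1]-b[1])<.03)
    if m.sum()<20: print(k,'none');continue
    q=P[m];c,rad=cv2.minEnclosingCircle(q[:,:2].astype(np.float32))
    print(k,m.sum(),'mean',q.mean(0),'circ',c,rad)
print(robot.read_t(),robot.read_force(),robot.read_grip_width())
```

```text
squat 576 mean [ 0.4736 -0.2656  0.0936] circ (0.4735550582408905, -0.26520562171936035) 0.014951259829103947
square 529 mean [ 0.4906 -0.2019  0.1035] circ (0.4907655119895935, -0.2011183649301529) 0.014881686307489872
cone 117 mean [ 0.5049 -0.1426  0.1108] circ (0.5061623454093933, -0.13881942629814148) 0.012850864790380001
tall 99 mean [ 0.5237 -0.0732  0.1184] circ (0.5245965719223022, -0.06893602013587952) 0.012768167071044445
1.8917 [ 0.1232 -0.4163 -1.1234] 1.0026803276418166
```

View pics/w0.png

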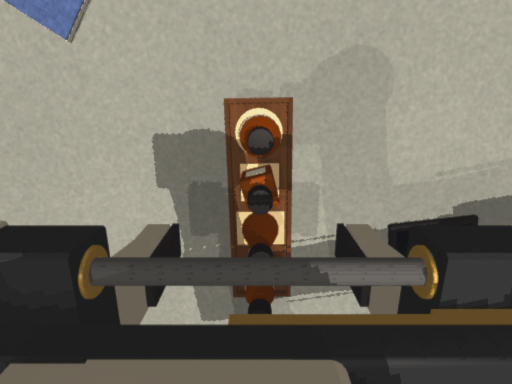

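The wrist picture shows the squat stopper at (260,140) and the square one at (260,198), with both tops fitting a 15 mm radius. The row is aligned with the gripper. The tall and cone bottles are partly hidden, so each bottle gets its own look before its grasp.

```bash
cat >> h.py <<'E'
def look(k):
    """hover beside bottle k and return the xy of its stopper top"""
    b=B[k];u=np.array([-np.sin(AT),np.cos(AT)])*.032
    robot.goto([b[0]+u[0],b[1]+u[1],.28],R(AT,-1))
    p,r=robot.read_position(),robot.read_tcp_rot()
    im,d=robot.grab_frame("wrist");i=robot.camera_info("wrist")
    T=np.eye(4);T[:3,:3]=r;T[:3,3]=p
    P=cloud(im,d,i,T@i['T_tool_cam'])
    m=(d>0)&(abs(P[...,2]-b[2]-.010)<.005)&(np.hypot(P[...,0]-b[0],P[...,1]-b[1])<.03)
    c,rad=cv2.minEnclosingCircle(P[m][:,:2].astype(np.float32))
    print(k,'look',np.round(c,4),'r',round(rad,4),m.sum())
    assert .013<rad<.017 and np.hypot(c[0]-b[0],c[1]-b[1])<.012
    return np.array(c)
def pick_place(k):
    h=B[k][2];x,y=look(k);zg=.010+h-.030
    robot.servo_line([x,y,zg+.07],R(AT,-1),.2)
    robot.servo_line([x,y,zg],None,.08)
    robot.move_gripper(0.0)
    w=robot.read_grip_width();print('width mm',w*88,'pad',robot.read_finger_force())
    assert .025<w*.088<.035
    robot.servo_line([x,y,zg+.03],None,.06)
    robot.servo_line([x,y,zg+.15],None,.2)
    dx,dy=D[k]
    robot.servo_line([dx,dy,zg+.15],R(AL,-1),.22)
    print('carry width mm',robot.read_grip_width()*88)
    z=zg+.015
    robot.servo_line([dx,dy,z+.03],None,.15)
    robot.servo_line([dx,dy,z+.004],None,.05)
    robot.dwell(.2);f0=np.array(robot.read_force())
    for dz in np.arange(.003,-.0031,-.001):
        robot.servo_line([dx,dy,z+dz],None,.02);robot.dwell(.1)
        f=np.array(robot.read_force())-f0
        if f[2]>1.2: break
    print('contact dz',dz,'df',f,'p',robot.read_position())
    robot.move_gripper(.75)
    robot.servo_line([dx,dy,z+.05],None,.08)
    robot.servo_line([dx,dy,.28],None,.2)
    print('t',robot.read_t())
def check(tag):
    im,d=robot.grab_frame("scene");cv2.imwrite(f"pics/{tag}.png",im[...,::-1])
    P=cloud(im,d,robot.camera_info("scene"))
    for k in B:
        m=(d>0)&(abs(P[...,2]-B[k][2]-.0255)<.004)&(np.hypot(P[...,0]-D[k][0],P[...,1]-D[k][1])<.035)
        if m.sum()>20:
            c,r=cv2.minEnclosingCircle(P[m][:,:2].astype(np.float32));print(k,m.sum(),'top vs disc mm',1e3*(np.array(c)-D[k]),r)
E
python3 - <<'E'
from h import *
np.set_printoptions(precision=4,suppress=True)
pick_place('squat');check('s1')
E
```

```text
squat look [ 0.4738 -0.2653] r 0.0149 539
width mm 29.77306583622036 pad 29.999946355819702
carry width mm 29.299568668875242
contact dz -0.001 df [-0.9461 -1.6034  7.4106] p [0.5065 0.3027 0.0789]
t 15.1833
squat 292 top vs disc mm [-0.9523 -0.9433] 0.015014320611953735
```

Run:
```python
from h import *
np.set_printoptions(precision=4,suppress=True)
pick_place('square');check('s2')
```

```text
square look [ 0.4908 -0.201 ] r 0.0149 580
width mm 29.30537774699311 pad 30.000101029872894
carry width mm 29.184907043991252
contact dz -0.001 df [-2.4103 -0.7756  7.8803] p [0.5007 0.233  0.0889]
t 29.0083
squat 293 top vs disc mm [-1.2047 -0.3066] 0.015127195976674557
square 256 top vs disc mm [-0.8701 -0.4798] 0.015407673083245754
```

View pics/s2.png

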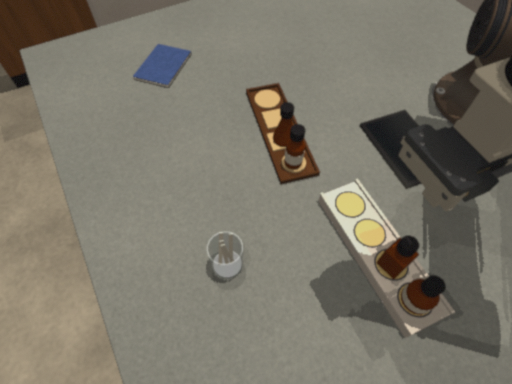

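Squat at about (420,293) and square at (397,257) stand upright on their discs. The beaker is unmoved, still at (226,255).

Run:
```python
from h import *
np.set_printoptions(precision=4,suppress=True)
pick_place('cone');check('s3')
pick_place('tall');robot.goto([.45,-.1,.3],R(AT,-1));check('s4')
```

```text
cone look [ 0.5075 -0.1319] r 0.0148 603
width mm 29.44359196845355 pad 29.999935626983643
carry width mm 29.623164898920244
contact dz -0.001 df [-1.332   0.2155  8.8265] p [0.495  0.1634 0.0969]
t 41.6583
squat 296 top vs disc mm [-0.7745 -1.2251] 0.015565329231321812
square 250 top vs disc mm [-1.1613 -0.2469] 0.015196030028164387
cone 224 top vs disc mm [-0.8795  0.4328] 0.015304525382816792
tall look [ 0.5265 -0.0613] r 0.015 635
width mm 29.153670435644297 pad 30.000102818012238
carry width mm 29.14245665383901
contact dz 0.0 df [ 0.1079 -0.3064  1.6508] p [0.4885 0.0933 0.1051]
t 52.8
squat 297 top vs disc mm [-0.9484 -0.3474] 0.01532049011439085
square 254 top vs disc mm [-1.4374 -0.5156] 0.015138236805796623
cone 216 top vs disc mm [-0.8043  0.3062] 0.01561820413917303
tall 190 top vs disc mm [-0.4828 -0.8687] 0.01569133624434471
```

View pics/s4.png

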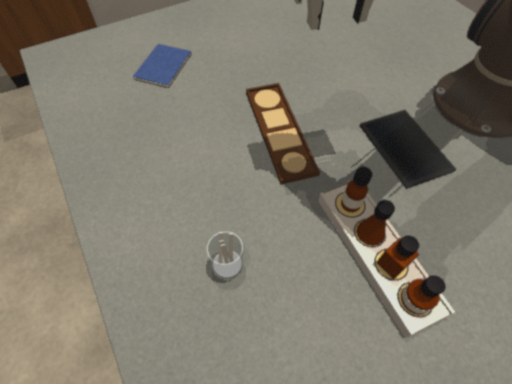

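All four stand upright on their discs: tall (352,195), cone (374,226), square (397,257), squat (420,293). The gripper is open and clear, and the beaker is still at (226,255).

```bash
python3 -c "
from rig import robot
robot.dwell(.3);print(robot.job_done(),robot.read_t())"
```

```text
the job is handed in; nothing more can be done
the job is handed in; nothing more can be done
```

The job is handed in at about 53 s of robot time: all four bottles stand upright within about 2 mm of their disc centres, in reverse order (left to right squat, square, cone, tall), with the beaker unmoved and the gripper open and clear; no verdict was shown.

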